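# Switch the ball sorter to the empty tray and release the batch

## Robot

A 6-joint arm with a two-finger parallel gripper is mounted at the origin on the work surface. World frame = base frame: x ahead of the robot, y to its left, z up, the work surface at z = 0. Lengths are in mm, angles in degrees, forces in N, time in s.
With the tool pointing down it reaches from about 350 to 850 mm from the base axis. Payload 8.1 kg.
Tool frame: the origin (TCP) lies at the very end of the fingers, on their centre line; the grasp point (between the pads) lies 19 mm behind it (pinch_z is the z of the grasp point in the tool frame, in mm); z points along the fingers, y is the direction in which the jaws open and shut (so a half turn about z gives the same grasp; the last joint's range is limited). The gripper opens to 85 mm and grips with 20 to 120 N. Pads are 22 mm wide; open, the fingers measure 114 mm over their backs; the gripper's body (76 mm by 85 mm) begins 54 mm behind the grasp point. The pads swing forward as they close: fully open they stand 13 mm farther back than shut.
Start: joints at [-76.799, 7.471, 85.268, -0, 87.261, -4.893], TCP at [186.366, -570.327, 231.292] pointing down, gripper open.
Joint ranges: [-169.43, 169.43], [-51.17, 129.36], [1.28, 143.12], [-76.62, 256.62], [0, 156.53], [-152.29, 152.29]. Speed limits (degrees/s): [136.94, 136.94, 159.86, 180, 180, 180].

## Interface

Orientations are given as [roll, pitch, yaw] about the fixed x, y, z axes, in that order (R = Rz(yaw) Ry(pitch) Rx(roll)).
In Python, from bench import * gives the robot as it stands.
- The arm moves only by the shell command python3 -m creep 'ROWS' [FORCE]. ROWS is a JSON object of lists of equal length, an entry for each row: "translation": the shift along the tool's x, y, z in mm, a list of three; "rotation": the turn, a rotation vector about the tool's x, y, z in rad, a list of three; "claw": the finger opening in mm, from 0 to 85.4. In form: {"translation": [[dx, dy, dz], ...], "rotation": [[ax, ay, az], ...], "claw": [claw, ...]}. A call has 1 to 10 rows; each row shifts and turns the commanded pose from where the row before left it, along the tool's axes as they then stand; what a row does not reach is not made up. A row lasts 1/10 s, in which the tool goes at most 50 mm and 8.59 degrees, less where a joint would pass 70% of its speed; a pose out of reach is approached as far as the arm can. A call is refused whole if a number of a shift passes 50 or a number of a turn 0.15, either way. A call with a gripper value outside its range is refused whole. The fingers move at their own pace and stop on an object; FORCE is the grip in N (left out, the last holds). Time passes only in rows, so rows that do not move let the fingers close. It gives the time, the measured TCP pose, the force and the opening at its end, in the units of the state.
- sense(): the state, without advancing time (a new reading comes with each control period).
- snapshot(name): name is "scene" or "top" or "wrist"; returns a dict with "frame" (480x640x3 uint8, red, green, blue), "intrinsics" (3x3 intrinsics, pixels), "extrinsics" (4x4, takes a point from camera to world coordinates). Camera axes: x right, y up, looking along -z (the intrinsics and any distortion apply to the point x, -y, -z); pixel columns grow to the right and rows downward; lengths in mm; the calibration is good to about 2 mm. A picture is of the moment at which its call begins. There is no depth.
- hand_in(): hands the job in, once; it reports no verdict.
The state is a dict: "time": time; "joint_pos": joint angles; "qd": joint speeds; "joint_efforts": joint torques, N m; "tool_pos": TCP position; "tcp_rot": TCP orientation; "ft_force": force on the tool from outside, world axes, zero at the start; "wrist_torque": the same for the moment, N m; "finger_gap": finger opening in mm.
Only numpy, scipy, OpenCV 4.12 (cv2) and the standard library are available. Lean on these libraries where they do the work, as an engineer would, in place of code of your own. Each camera call takes 0.05 s, during which the arm holds its last target.

## Task

One tray of the ball sorter is full. Press down the raised thumb tab of the seesaw gate so that the gate rocks right over to the other chute, then push the shutter's upright tab sideways, fully open, so that the three waiting balls run down into the empty tray. Nothing is to be picked up: do not touch any ball, let none run to the full tray, and leave the other things on the bench where they are.

Things in the scene. Friction and masses are not known exactly. Their poses are not given: they have to be found in the camera images.
- sorter: Bench-top gravity sorter of bare sheet steel, fixed. Origin on the bench under the gate's pivot; its x points away from its front (the thumb-tab side) up along the feed channel, its y points to its left, z up. Everything named 'sorter x, y' here is in this frame, in mm; heights are above the bench.
- gate (a joint): The seesaw gate: an aluminium trough 150 mm long (along sorter y) on a pivot along sorter x, 90 mm above the bench. Value in rad: +0.28 = left end down on its stop (leads to the full tray, as at the start), -0.28 = right end down on its stop (leads to the empty tray). Top-heavy: past the middle it falls over to its stop and stays. About 0.5 N on a tab tips it.
- right_tab (a point): Middle of the top face of the gate's right thumb tab, a flat plate 50 mm (sorter x) by 32 mm, 4 mm thick, that sticks out of the gate's front; point at sorter x -50, y about -50. Raised at the start (about 115 mm high); about 88 mm when the gate is over to the right. The gate's front fence, up to 155 mm high, stands 28 mm behind the point.
- left_tab (a point): The same on the gate's left thumb tab, sorter x -50, y about +50; down at the start (about 88 mm high).
- shutter (a joint): Slide of the aluminium shutter that dams the feed channel. Value in m: 0 = shut, 0.044 = fully open, on its stop; it opens towards sorter +y (left) and stays where it is left. Needs about 1.5 N plus 4 N per m/s.
- shutter_tab (a point): Centre of the shutter's upright finger tab: plate 34 mm (sorter x) by 4 mm (y) by 52 mm high, from 171 to 223 mm above the bench, over the middle of the channel at sorter x 77. Moves with the shutter. Its +y and -y faces are free; the first ball behind it reaches up to 163 mm, the second 171, the third 179; the channel's walls are lower.
- ball_1_center (a point): Centre of the first of three white PTFE balls, 30 mm diameter, 31 g, waiting in a row in the sloped feed channel against the shutter (sorter x 94, y 0, 148 mm high). Once the shutter is open they roll down on to the middle of the gate and on to its lower end within about 2 s.
- ball_2_center (a point): Centre of the second waiting ball, touching the first (sorter x 123, 156 mm high).
- ball_3_center (a point): Centre of the third waiting ball (sorter x 152, 164 mm high).
- empty_tray (a point): Middle of the inner floor of the empty tray at the right-hand chute: black, inside 72 by 72 mm, floor 10 mm above the bench, side walls 56 mm and end wall 96 mm high; sorter x 0, y -188.
- full_tray (a point): The same for the full tray at the left-hand chute, sorter x 0, y +188; it holds four balls.
- old_1_center (a point): Centre of ball 1 of the four balls (30 mm) lying in the full tray.
- old_2_center (a point): Centre of ball 2 of the four balls (30 mm) lying in the full tray.
- old_3_center (a point): Centre of ball 3 of the four balls (30 mm) lying in the full tray.
- old_4_center (a point): Centre of ball 4 of the four balls (30 mm) lying in the full tray.
- jar: Amber glass jar with black cap, 48 mm wide, 62 mm high, beside the feed channel; origin at its underside. Not part of the job.
- beaker: Steel beaker, 54 mm wide, 70 mm high, beside the feed channel; origin at its underside. Not part of the job.
- wash_bottle: White bottle, 56 mm wide, 150 mm high, behind the empty tray; origin at its underside. Not part of the job.
- caliper: Digital caliper, 190 mm long (its y), up to 16 mm high, lying in front of the sorter; origin at the middle of its beam's underside. Not part of the job.
- loupe: Black eye loupe, 42 mm wide, 38 mm high, standing in front of the gate; origin at its underside. Not part of the job.
- tweezers: Steel tweezers, 120 mm long (their x), 6 mm high, lying in front of the sorter; origin at the middle of the underside. Not part of the job.
Mind the look-alikes: they are no part of the job. Leave any pink look-alike of the part that bears old_1_center alone.

How it is judged:
By the outcome, as a careful person would: the job done as asked, in the order asked, and still so for the second after the job is handed in, with the robot touching nothing.
It also fails if it takes over 45 s, if anything falls off the work surface, if the arm or the gripper's body presses on something with over 40 N, if the wrist force passes 120 N, or if a joint passes its speed limit or range.

## Working session

There is one attempt and no reset: what is moved stays moved. The work goes in short steps, Python scripts to look and compute and a shell command to move; the robot and the scene stay as the last step left them, time stands still between calls to the robot, and variables do not carry over. Pictures are saved under pics/ and viewed, and the job is handed in when it is done.

```bash
ls; mkdir -p pics
python3 - <<'E'
from bench import *
import cv2,numpy as np
for n in ["scene","top","wrist"]:
    s=snapshot(n); cv2.imwrite(f"pics/{n}0.png",s["frame"][:,:,::-1]); np.savez(f"{n}0.npz",**s)
    print(n,np.round(s["intrinsics"],1).tolist(),np.round(s["extrinsics"],3).tolist())
print(sense())
E
```

```text
pics
scene [[530.5, 0.0, 322.1], [0.0, 530.5, 238.3], [0.0, 0.0, 1.0]] [[0.645, -0.595, 0.48, 1004.885], [0.764, 0.487, -0.423, -392.358], [0.018, 0.639, 0.769, 861.667], [0.0, 0.0, 0.0, 1.0]]
top [[623.0, 0.0, 314.7], [0.0, 623.0, 240.2], [0.0, 0.0, 1.0]] [[-0.027, 0.993, -0.118, 416.793], [-0.999, -0.029, -0.015, -1.651], [-0.018, 0.117, 0.993, 1240.347], [0.0, 0.0, 0.0, 1.0]]
wrist [[331.1, 0.0, 322.4], [0.0, 331.1, 240.2], [0.0, 0.0, 1.0]] [[0.31, 0.915, 0.258, 252.002], [-0.951, 0.299, 0.083, -547.685], [-0.001, -0.271, 0.963, 372.279], [0.0, 0.0, 0.0, 1.0]]
{'time': 0.15, 'joint_pos': array([-7.68007105e+01,  7.50626148e+00,  8.53169245e+01, -6.70876866e-04,
        8.72617702e+01, -4.89307606e+00]), 'qd': array([ 0.00195209, -0.17077267, -0.0308983 , -0.02192591,  0.02398865,
       -0.09330939]), 'joint_efforts': array([-4.47048615e-04, -5.70067084e+01, -5.01158202e+01, -3.18463290e-04,
        9.69405693e-03,  6.13263842e-05]), 'tool_pos': array([ 186.24611211, -569.89911749,  230.45505906]), 'tcp_rot': array([-1.79915296e+02, -6.57883801e-03,  1.80923933e+01]), 'ft_force': array([-0.35338615,  0.31359966,  0.30861853]), 'wrist_torque': array([ 0.01634083,  0.05262266, -0.07330836]), 'finger_gap': 85.39204527982625}
```

View pics/scene0.png

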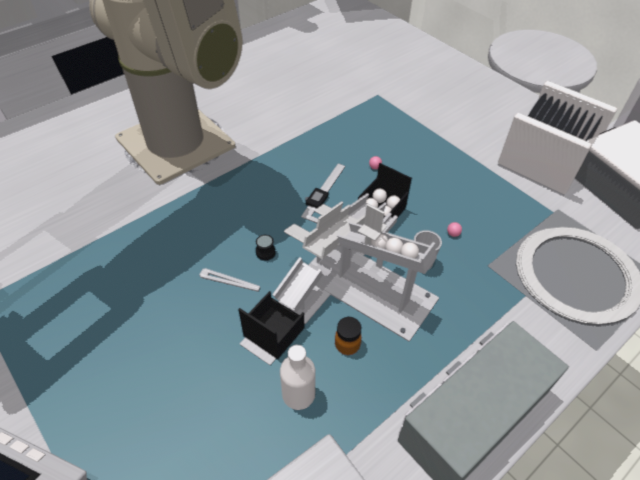

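View pics/top0.png

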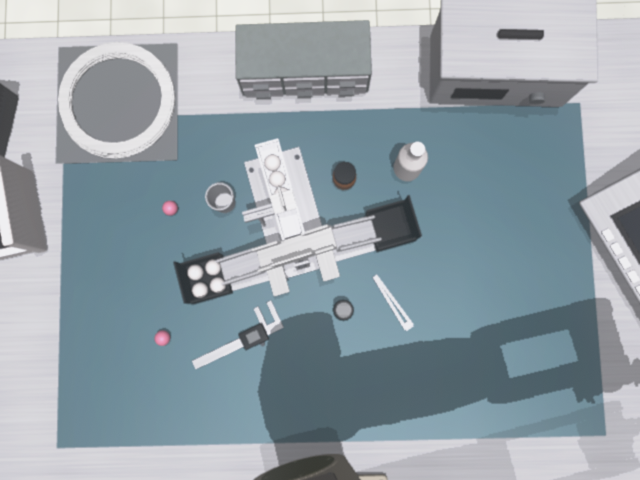

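View pics/wrist0.png

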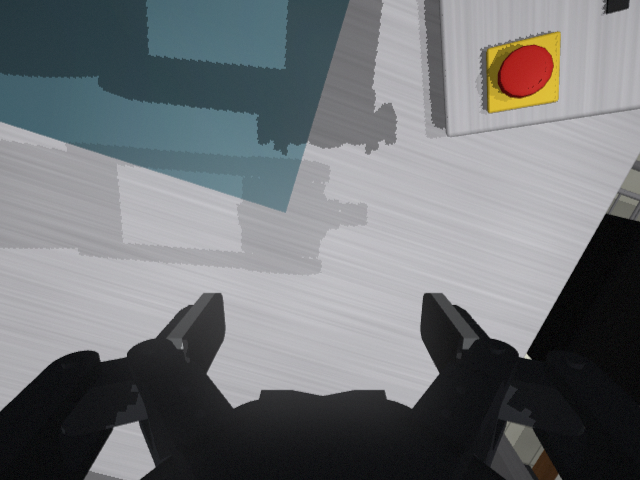

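Run:
```python
import cv2
t=cv2.imread("pics/top0.png"); cv2.imwrite("pics/topc.png",cv2.resize(t[130:310,170:430],None,fx=3,fy=3,interpolation=cv2.INTER_CUBIC))
t=cv2.imread("pics/scene0.png"); cv2.imwrite("pics/scenec.png",cv2.resize(t[150:360,230:450],None,fx=2.8,fy=2.8,interpolation=cv2.INTER_CUBIC))
```

```text
(no output)
```

View pics/topc.png

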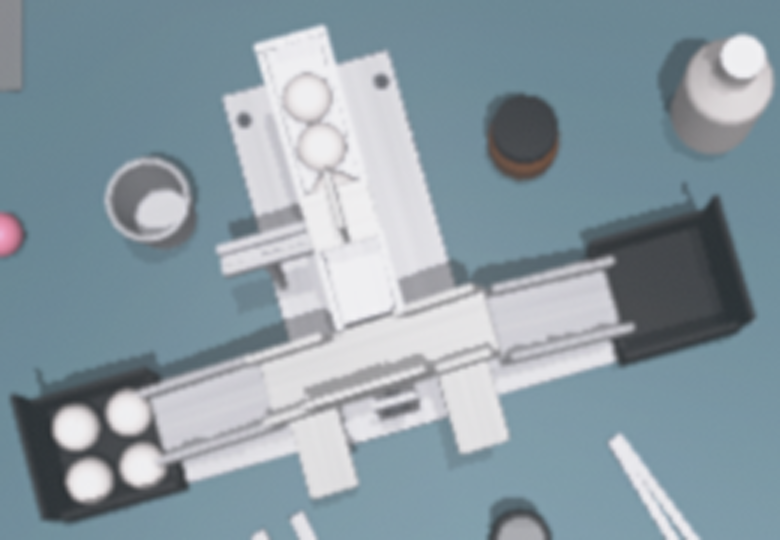

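View pics/scenec.png

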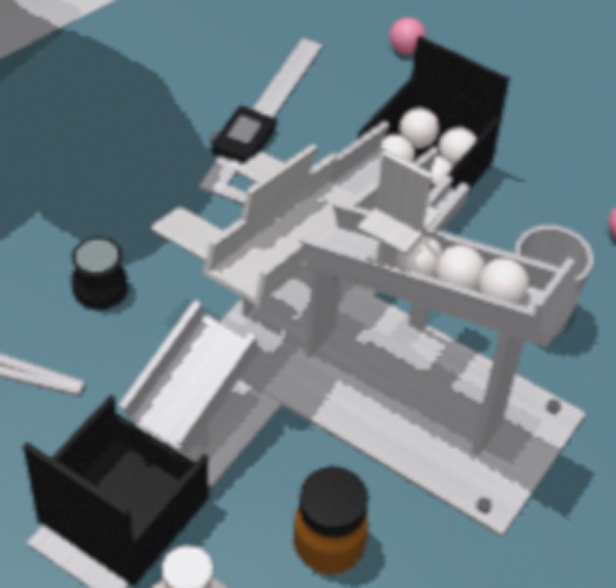

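```bash
cat > h.py <<'E'
import numpy as np,cv2
def ray(n,px,z,tag="0"):
    s=np.load(n+tag+".npz");K=s["intrinsics"];T=s["extrinsics"]
    d=np.linalg.solve(K,[px[0],px[1],1.]);d=T[:3,:3]@[d[0],-d[1],-d[2]]
    o=T[:3,3];return o+d*(z-o[2])/d[2]
def proj(n,P,tag="0"):
    s=np.load(n+tag+".npz");K=s["intrinsics"];T=s["extrinsics"]
    c=T[:3,:3].T@(np.asarray(P,float)-T[:3,3]);c=np.array([c[0],-c[1],-c[2]]);u=K@c;return u[:2]/u[2]
def fit(S,W):
    S=np.array(S,float)[:,:2];W=np.array(W)[:,:2];a=S-S.mean(0);b=W-W.mean(0)
    th=np.arctan2((a[:,0]*b[:,1]-a[:,1]*b[:,0]).sum(),(a*b).sum())
    R=np.array([[np.cos(th),-np.sin(th)],[np.sin(th),np.cos(th)]]);return th,R,W.mean(0)-R@S.mean(0)
E
python3 - <<'E'
from h import *
c=lambda x,y:(170+x/3-.33,130+y/3-.33)
th=.28
def tab(x,y,a=.28):  # y along gate, height offset h
    h=13.5; return (x,y*np.cos(a)-h*np.sin(a),0),90+h*np.cos(a)+y*np.sin(a)
L=[]
L.append(((152,0),c(307,97),164)); L.append(((123,0),c(322,147),156))
for y,p in [(-66,(508,437)),(-34,(460,453)),(34,(357,484)),(66,(311,498))]:
    s,z=tab(-75,y,-.28); L.append((s[:2],c(*p),z))
W=[ray("top",p,z) for s,p,z in L]
th,R,t=fit([l[0] for l in L],W); print(np.degrees(th),t)
for l,w in zip(L,W): print(l[0],l[2],w.round(1),(R@l[0]+t-w[:2]).round(1))
sc=lambda x,y:(230+x/2.8-.3,150+y/2.8-.3)
for nm,s,z,pp in [("b2",(123,0),156,(460,267)),("b3",(152,0),164,(504,279)),("rt front R",(-75,-69),120,(153,226)),("tab topmid",(77,0),223,(410,165)),("tabpt",(77,0),223,(0,0)),("empty",(0,-188),10,(125,490))]:
    P=np.r_[R@s+t,z]; q=proj("scene",P);print(nm,P.round(1),"scene crop",((q-[230,150])*2.8).round(),pp,"top crop",((proj("top",P)-[170,130])*3).round())
E
```

```text
14.449123473298053 [540.69930717  48.95203859]
(152, 0) 164 [685.7  86.4 164. ] [2.2 0.5]
(123, 0) 156 [657.1  78.7 156. ] [2.7 0.9]
(-75, np.float64(-59.69885767289534)) 121.21372122242693 [484.6 -26.7 121.2] [-1.6 -0.9]
(-75, np.float64(-28.945083646950675)) 112.37034046837528 [476.3   2.3 112.4] [-1.  -0.1]
(-75, np.float64(36.40668615818175)) 93.57815636601555 [460.   66.   93.6] [-1.1 -0.5]
(-75, np.float64(67.16046018412642)) 84.7347756119639 [452.5  95.1  84.7] [-1.2  0.2]
b2 [659.8  79.6 156. ] scene crop [463. 273.] (460, 267) top crop [319. 142.]
b3 [687.9  86.9 164. ] scene crop [506. 287.] (504, 279) top crop [305.  92.]
rt front R [485.3 -36.6 120. ] scene crop [140. 235.] (153, 226) top crop [523. 435.]
tab topmid [615.3  68.2 223. ] scene crop [409. 166.] (410, 165) top crop [332. 194.]
tabpt [615.3  68.2 223. ] scene crop [409. 166.] (0, 0) top crop [332. 194.]
empty [ 587.6 -133.1   10. ] scene crop [125. 509.] (125, 490) top crop [659. 287.]
```

Right thumb tab candidates in the top image: right tab (329,264), raised, and left tab (279,279), which is down. Shutter tab candidates: the upright plate at scene (373,213), top (283,200), and the flat cover plate at scene (369,232), which isn't it. The balls at top (272,162) and (277,179) are the waiting ones. The pink balls at (170,208) and (162,338) are to be left alone. I choose the right tab and the upright plate. The fitted sorter frame has its origin at (541,49), yaw 14.4°, with residuals of 3 mm or less, and the predicted shutter tab top matches the scene crop.

```bash
python3 -m creep '{"translation":[[0,0,0],[20,-20,0],[25,-27,0],[25,-27,0],[25,-27,0],[25,-27,0],[25,-27,0],[25,-27,0],[25,-27,0],[25,-27,0]],"rotation":[[0,0,0.063],[0,0,0],[0,0,0],[0,0,0],[0,0,0],[0,0,0],[0,0,0],[0,0,0],[0,0,0],[0,0,0]],"claw":[0,0,0,0,0,0,0,0,0,0]}' 40
cat >> h.py <<'E'
TH=np.radians(14.45);O=np.array([540.7,48.95])
RS=np.array([[np.cos(TH),-np.sin(TH)],[np.sin(TH),np.cos(TH)]])
def sort(p): return np.r_[RS.T@(np.asarray(p)[:2]-O),p[2]].round(1)
E
python3 -c "
from bench import *;from h import *
s=sense();print(sort(s['tool_pos']),s['tcp_rot'],s['ft_force'])"
```

```text
time: 1.15
tool_pos: [340.7, -285.3, 231.1]
tcp_rot: [-180.0, 0.0, 14.5]
ft_force: [0.4, -0.9, 0.9]
finger_gap: -0.2
[-277.1 -273.8  231.1] [-1.79993304e+02  2.32299673e-04  1.44722634e+01] [ 0.37383604 -0.86944575  0.90671242]
```

```bash
python3 -m creep '{"translation":[[25,-27,0],[27,-28,0],[27,-28,0],[27,-28,0],[27,-28,0],[27,-28,0],[27,-28,0],[20,-22,0],[10,-10,0],[0,0,0]],"rotation":[[0,0,0],[0,0,0],[0,0,0],[0,0,0],[0,0,0],[0,0,0],[0,0,0],[0,0.06,0],[0,0.1,0],[0,0.1,0]],"claw":[0,0,0,0,0,0,0,0,0,0]}'
python3 -c "
from bench import *;from h import *
s=sense();print(sort(s['tool_pos']),s['tcp_rot'],s['ft_force'])
for n in ['wrist','scene']:
  q=snapshot(n);cv2.imwrite('pics/%s1.png'%n,q['frame'][:,:,::-1]);np.savez(n+'1.npz',**q)"
```

```text
time: 2.15
tool_pos: [494.7, -10.7, 232.0]
tcp_rot: [-180.0, -15.1, 14.7]
ft_force: [0.1, -0.8, 0.1]
finger_gap: 0.3
[-59.4 -46.3 232. ] [-179.97479979  -15.1082862    14.65795097] [ 0.06496343 -0.76719538  0.09756809]
```

View pics/wrist1.png

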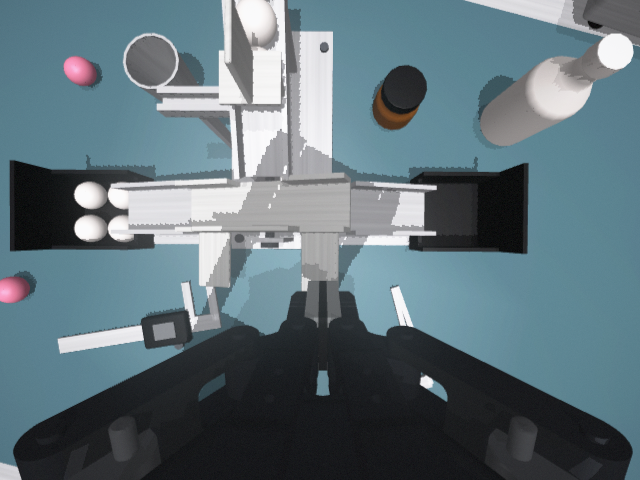

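View pics/scene1.png

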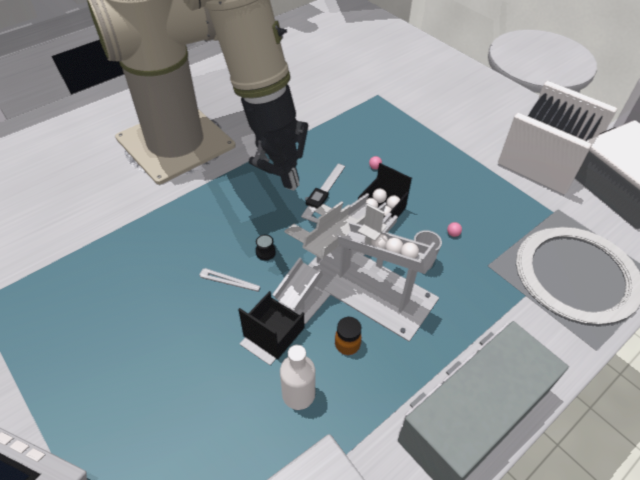

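Both views show the closed fingertips centred over the raised right tab (wrist pixel about 322,265). Going down.

```bash
python3 -m creep '{"translation":[[-6.5,0,24],[-6.5,0,24],[-6.5,0,24],[-6.5,0,24],[-2.6,0,10],[-1.3,0,5],[-1.3,0,5],[-1.3,0,5],[-1.3,0,5],[0,0,0]],"rotation":[[0,0,0],[0,0,0],[0,0,0],[0,0,0],[0,0,0],[0,0,0],[0,0,0],[0,0,0],[0,0,0],[0,0,0]],"claw":[0,0,0,0,0,0,0,0,0,0]}'
python3 -c "
from bench import *;from h import *
s=sense();print(sort(s['tool_pos']),s['tcp_rot'],s['ft_force'])
for n in ['wrist','scene']:
  q=snapshot(n);cv2.imwrite('pics/%s2.png'%n,q['frame'][:,:,::-1]);np.savez(n+'2.npz',**q)
t=cv2.imread('pics/scene2.png');cv2.imwrite('pics/scene2c.png',cv2.resize(t[150:360,230:450],None,fx=2.8,fy=2.8))"
```

```text
time: 3.25
tool_pos: [493.2, -12.8, 101.1]
tcp_rot: [-180.0, -14.9, 14.5]
ft_force: [-0.2, -0.7, 0.8]
finger_gap: 0.2
[-61.4 -47.9 101.1] [-179.98445371  -14.86640288   14.48109572] [-0.21439541 -0.68369825  0.78340721]
```

View pics/wrist2.png

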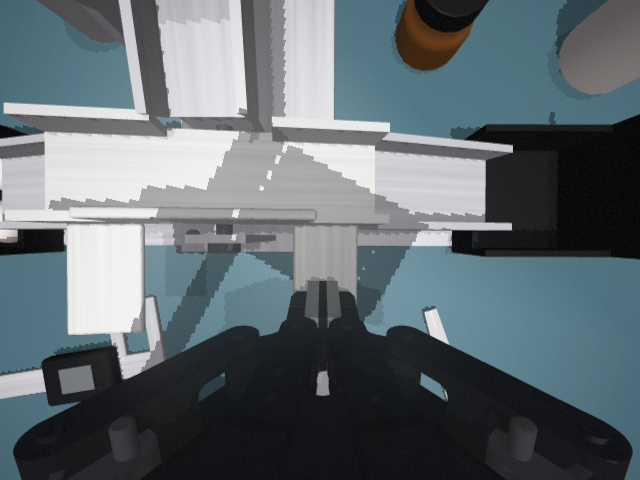

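View pics/scene2c.png

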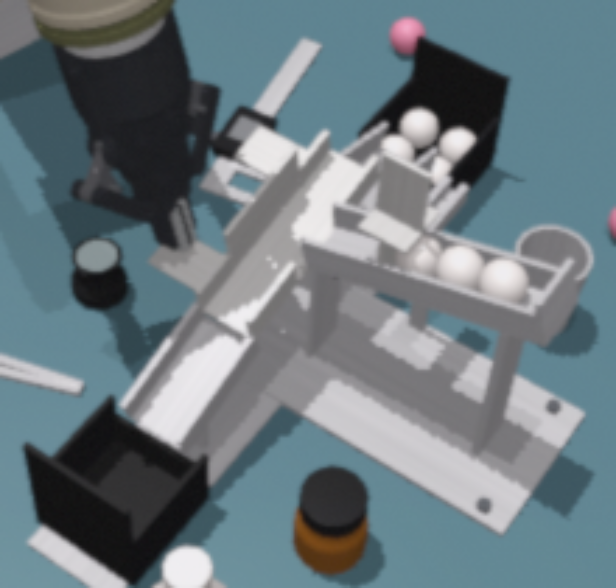

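The gate has rocked right over: in the scene crop its right end meets the right chute at (225,325) and the left tab is up. Retreating along the tool axis, then across to the right of the shutter tab.

```bash
python3 -m creep '{"translation":[[0,0,-15],[0,0,-30],[0,0,-35],[0,0,-35],[0,0,-35],[0,0,0],[0,0,0],[20,0,0],[35,0,0],[35,0,0]],"rotation":[[0,0,0],[0,0,0],[0,0,0],[0,0,0],[0,0,0],[0,-0.13,0],[0,-0.13,0],[0,0,0],[0,0,0],[0,0,0]],"claw":[0,0,0,0,0,0,0,0,0,0]}'
python3 -m creep '{"translation":[[35,0,0],[35,0,0],[15,0,0],[0,0,0]],"rotation":[[0,0,0],[0,0,0],[0,0,0],[0,0,0]],"claw":[0,0,0,0]}'
python3 -c "
from bench import *;from h import *
s=sense();print(sort(s['tool_pos']),s['tcp_rot'],s['ft_force'])
for n in ['wrist','scene']:
  q=snapshot(n);cv2.imwrite('pics/%s3.png'%n,q['frame'][:,:,::-1]);np.savez(n+'3.npz',**q)
t=cv2.imread('pics/scene3.png');cv2.imwrite('pics/scene3c.png',cv2.resize(t[150:360,230:450],None,fx=2.8,fy=2.8))"
```

```text
time: 4.35
tool_pos: [544.6, 0.5, 246.9]
tcp_rot: [180.0, -0.1, 14.5]
ft_force: [0.2, -0.6, 0.6]
finger_gap: 0.2
time: 4.75
tool_pos: [626.7, 21.9, 245.9]
tcp_rot: [-180.0, 0.0, 14.5]
ft_force: [0.9, -0.2, 0.8]
finger_gap: -0.0
[ 76.5 -47.7 245.9] [-1.79985012e+02  2.00782351e-02  1.45304533e+01] [ 0.88571766 -0.17571081  0.83054119]
```

View pics/wrist3.png

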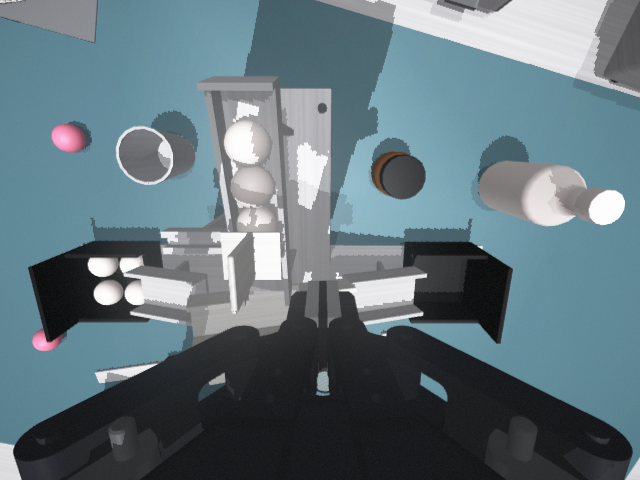

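View pics/scene3c.png

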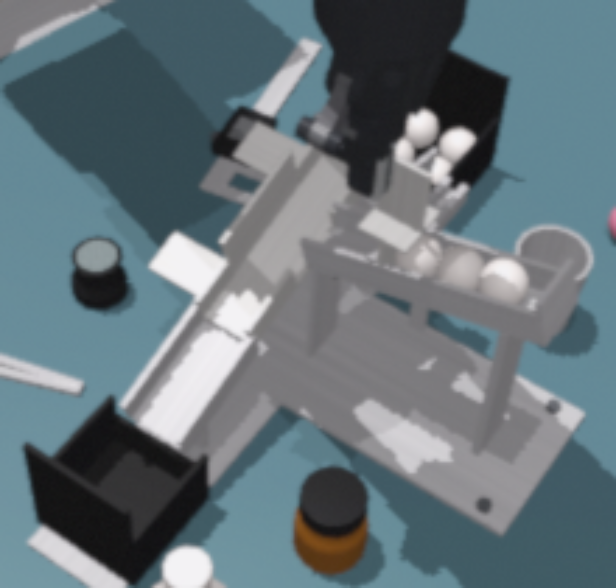

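```bash
python3 -c "
from h import *
for x in (60,94):
  for z in (223,171): print(x,z,proj('wrist',np.r_[RS@[x,0]+O,z],'3').round())
"
python3 -m creep '{"translation":[[0,0,15],[0,0,20],[0,0,15],[0,0,6],[0,0,0]],"rotation":[[0,0,0],[0,0,0],[0,0,0],[0,0,0],[0,0,0]],"claw":[0,0,0,0,0]}'
```

```text
60 223 [237. 309.]
60 171 [255. 274.]
94 223 [233. 250.]
94 171 [253. 227.]
time: 5.35
tool_pos: [624.3, 21.2, 188.8]
tcp_rot: [-180.0, 0.1, 14.5]
ft_force: [-0.8, 0.3, 0.4]
finger_gap: 0.2
```

```bash
python3 -m creep '{"translation":[[0,-10,0],[0,-10,0],[0,-8,0],[0,-8,0],[0,-8,0],[0,-8,0],[0,-8,0]],"rotation":[[0,0,0],[0,0,0],[0,0,0],[0,0,0],[0,0,0],[0,0,0],[0,0,0]],"claw":[0,0,0,0,0,0,0]}'
python3 -c "
from bench import *;from h import *
s=sense();print(sort(s['tool_pos']),s['ft_force'])
for n in ['wrist','scene']:
  q=snapshot(n);cv2.imwrite('pics/%s4.png'%n,q['frame'][:,:,::-1]);np.savez(n+'4.npz',**q)
t=cv2.imread('pics/scene4.png');cv2.imwrite('pics/scene4c.png',cv2.resize(t[150:360,230:450],None,fx=2.8,fy=2.8))"
```

```text
time: 6.05
tool_pos: [610.5, 80.0, 190.7]
tcp_rot: [180.0, -0.0, 14.5]
ft_force: [1.7, -1.3, 1.4]
finger_gap: 0.1
[ 75.4  12.6 190.7] [ 1.65092108 -1.27377767  1.40049923]
```

View pics/wrist4.png

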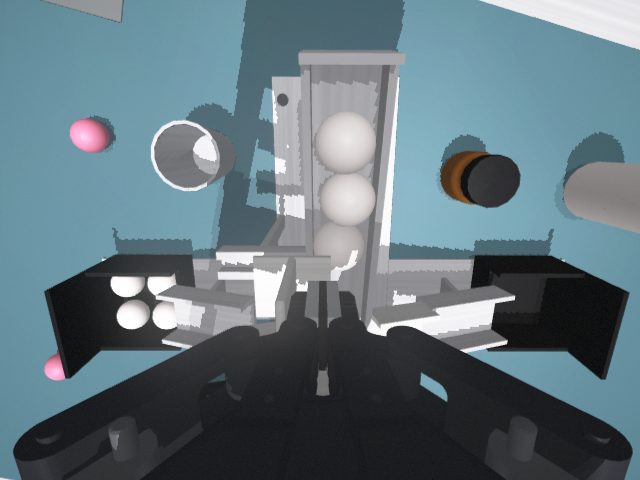

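View pics/scene4c.png

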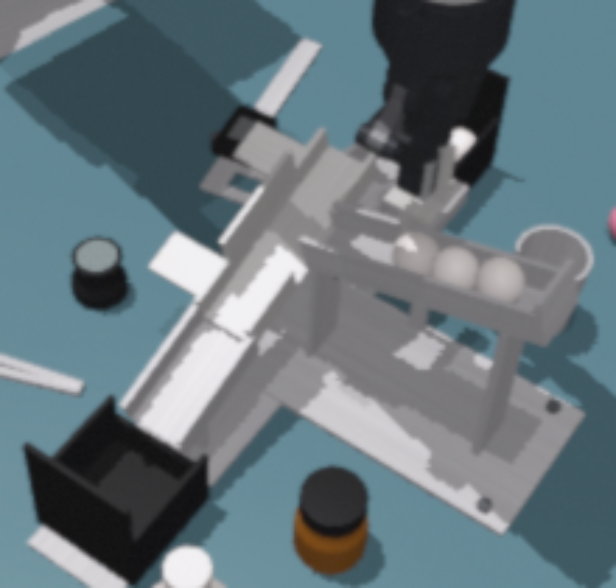

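The shutter is following the finger and ball 1 is starting to move. Finishing the stroke.

```bash
python3 -m creep '{"translation":[[0,-8,0],[0,-6,0],[0,-2,0],[0,0,0]],"rotation":[[0,0,0],[0,0,0],[0,0,0],[0,0,0]],"claw":[0,0,0,0]}'
python3 -c "
from bench import *;from h import *
s=sense();print(sort(s['tool_pos']),s['ft_force'], RS.T@s['ft_force'][:2])"
```

```text
time: 6.55
tool_pos: [606.3, 95.4, 190.2]
tcp_rot: [-180.0, 0.0, 14.5]
ft_force: [-0.6, 0.1, 0.0]
finger_gap: 0.2
[ 75.1  28.6 190.2] [-0.59638271  0.06870538  0.03791778] [-0.5603722   0.21535033]
```

```bash
for i in 1; do python3 -m creep '{"translation":[[0,-2,0],[0,-2,0],[0,0,0]],"rotation":[[0,0,0],[0,0,0],[0,0,0]],"claw":[0,0,0]}'; done
python3 -c "
from bench import *;from h import *
s=sense();print(sort(s['tool_pos']),s['ft_force'], RS.T@s['ft_force'][:2])
for n in ['wrist','scene']:
  q=snapshot(n);cv2.imwrite('pics/%s5.png'%n,q['frame'][:,:,::-1]);np.savez(n+'5.npz',**q)
t=cv2.imread('pics/scene5.png');cv2.imwrite('pics/scene5c.png',cv2.resize(t[150:360,230:450],None,fx=2.8,fy=2.8))"
```

```text
time: 6.85
tool_pos: [605.9, 96.5, 190.3]
tcp_rot: [179.8, 0.0, 14.4]
ft_force: [1.5, -9.9, -0.3]
finger_gap: -0.4
[ 75.   29.8 190.3] [ 1.4998315  -9.89590647 -0.31877292] [-1.01698994 -9.9571176 ]
```

View pics/wrist5.png

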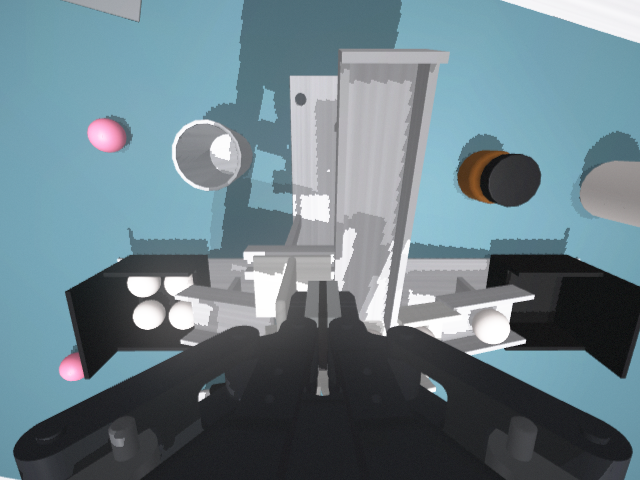

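View pics/scene5c.png

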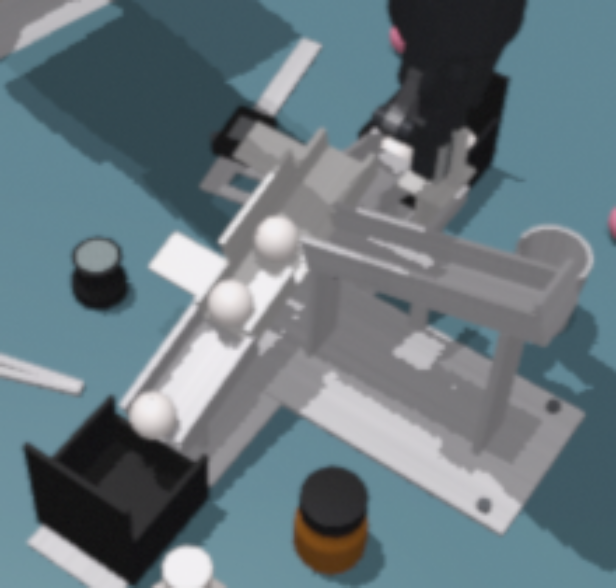

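The shutter is on its stop, with 10 N of reaction at tool y 29.8, and all three balls are running to the right. Backing off and lifting clear.

```bash
python3 -m creep '{"translation":[[0,8,0],[0,12,0],[0,0,-20],[0,0,-35],[0,0,-35],[-30,0,-20],[-40,0,0],[-40,0,0],[-40,0,0],[0,0,0]],"rotation":[[0,0,0],[0,0,0],[0,0,0],[0,0,0],[0,0,0],[0,0,0],[0,0,0],[0,0,0],[0,0,0],[0,0,0]],"claw":[0,0,0,0,0,0,0,0,0,0]}'
python3 -m creep '{"translation":[[-20,35,0],[-20,35,0],[-20,35,0],[-20,35,0],[-20,35,0],[-20,35,0],[0,0,0],[0,0,0],[0,0,0],[0,0,0]],"rotation":[[0,0,0],[0,0,0],[0,0,0],[0,0,0],[0,0,0],[0,0,0],[0,0,0],[0,0,0],[0,0,0],[0,0,0]],"claw":[0,0,0,0,0,0,0,0,0,0]}'
python3 -c "
from bench import *;from h import *
s=sense();print(sort(s['tool_pos']),s['ft_force'])
for n in ['top','scene']:
  q=snapshot(n);cv2.imwrite('pics/%s6.png'%n,q['frame'][:,:,::-1]);np.savez(n+'6.npz',**q)
t=cv2.imread('pics/scene6.png');cv2.imwrite('pics/scene6c.png',cv2.resize(t[150:360,230:450],None,fx=2.8,fy=2.8))
t=cv2.imread('pics/top6.png');cv2.imwrite('pics/top6c.png',cv2.resize(t[130:380,150:450],None,fx=2.4,fy=2.4))"
```

```text
time: 7.95
tool_pos: [461.7, 40.9, 300.2]
tcp_rot: [-180.0, 0.1, 14.4]
ft_force: [1.4, 0.6, 0.7]
finger_gap: -0.3
time: 8.95
tool_pos: [402.1, -190.5, 300.5]
tcp_rot: [-180.0, -0.0, 14.6]
ft_force: [-0.5, -0.4, 0.3]
finger_gap: -0.3
[-194.  -197.3  300.5] [-0.4829872  -0.35456376  0.30929886]
```

View pics/top6c.png

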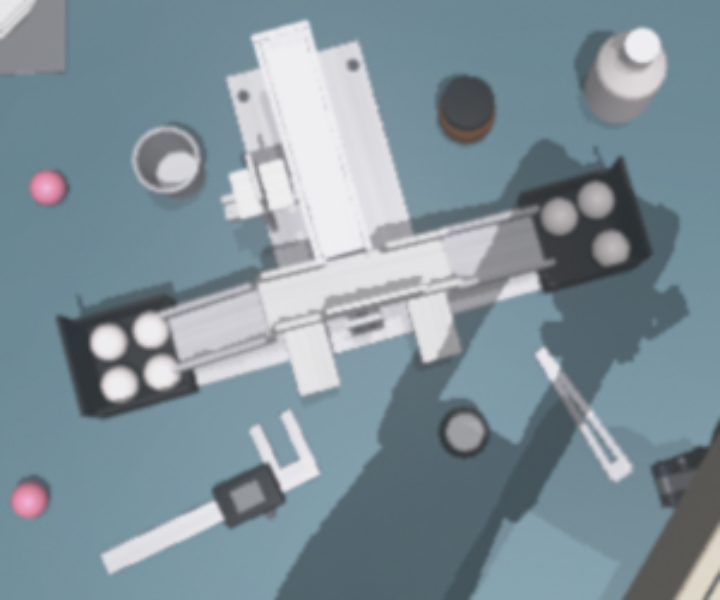

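View pics/scene6c.png

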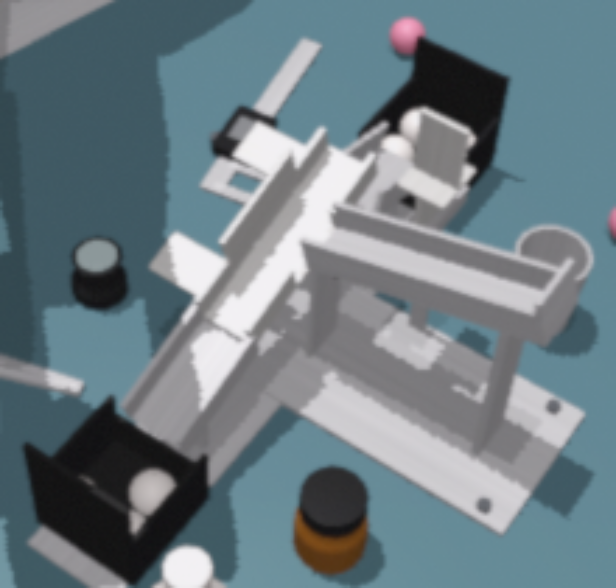

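Three balls lie in the right-hand tray, at top crop (559,216), (596,199) and (611,247), and four in the full tray. The gate is over to the right, the channel is empty and the rest of the bench is undisturbed.

```bash
python3 -m creep '{"translation":[[0,0,0],[0,0,0],[0,0,0],[0,0,0],[0,0,0],[0,0,0],[0,0,0],[0,0,0],[0,0,0],[0,0,0]],"rotation":[[0,0,0],[0,0,0],[0,0,0],[0,0,0],[0,0,0],[0,0,0],[0,0,0],[0,0,0],[0,0,0],[0,0,0]],"claw":[0,0,0,0,0,0,0,0,0,0]}'
python3 -c "
from bench import *
print(hand_in())"
```

```text
time: 10.05
tool_pos: [401.6, -191.5, 300.4]
tcp_rot: [180.0, -0.0, 14.5]
ft_force: [-0.1, 0.6, 0.0]
finger_gap: 0.2
the job is handed in; nothing more can be done
None
```

The job is done and handed in at about 10 s. With the fingers closed, I pressed the raised right tab until the gate rocked right over. I then pushed the shutter tab left onto its stop, where the reaction was about 10 N, and drew the arm clear.

The last pictures, taken about 1 s before hand-in, show:
- **Balls:** all three are in the empty tray and the full tray still holds its four. The feed channel is empty.
- **Sorter:** the gate is over to the right and the shutter is open.
- **Bench:** the other things look unmoved by eye against the first pictures. I did not measure them.

No check failed. The only disagreement was up to 3 mm between my fitted sorter position and single measured points, and it did not matter for either push.

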